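# Turn the router to the front and start pairing

### The job

The router stands turned away on its stiff swivel turntable. With a fingertip pressed gently on the bare wooden rim, drag the turntable round, in as many strokes as it needs, until the white line on the rim points straight at the stand's fixed pointer; never push hard and do not touch the router's casing or aerials. Only then press the round pairing button on the router right down, let it go, and leave the line on the pointer and everything else on the desk where it was.

Things in the scene. Friction and masses are not known exactly. Their poses are not given: they have to be found in the camera images.
- stand: fixed black foot of the swivel stand, 210 mm wide and 12 high; origin on the table at the turntable's vertical axis, z up; its -x axis points to the pointer. It does not move
- pointer (a point): the point on the turntable's rim circle (175 mm from the axis, at the height of the plate's top, 34 mm above the table) right in front of the fixed pointer, a bare aluminium block 22 mm wide with a pointed inner end just outside the rim (180 to 211 mm from the axis, top about 30 mm above the table); the white line must end here. It does not move
- turntable (a joint): angle of the turntable in rad, counterclockwise from above positive; 0 (or 2 pi, a full turn) when the white line is on the pointer; no stop within a turn either way. Plain round wooden plate, 350 mm across, 18 thick; its flat top has nothing to hook on and is bare outside 140 mm from the axis. A dry drag of 0.55 N m, no spring: it stays where it is left
- hub (a point): middle of the plate's top, about 34 mm above the table, on the axis. The plate sits a little crooked: as it turns, its rim (at 155 mm) rises and falls by up to 3.5 mm, where is not known. It gives way straight down by about 1 mm per 10 N. Turning it takes about 3.6 N along the rim; pressed down with less than 7 N a fingertip may slip; over 16 N on the turntable or what it carries is too hard
- mark (a point): outer end of the white line inlaid in the plate (34 mm long, 8 wide, flush), on the top edge of the rim 175 mm from the axis; it turns with the plate. The router's front with the small light bar faces the same way as this line
- router: white router fixed on the turntable, 85 deep x 170 wide x 30 mm high, with three flat aerials folded out of its back to 128 mm behind its middle; origin at the centre of its underside, on the plate's top, 55 mm from the axis towards the mark; -x is its front (towards the mark). Its farthest corner is 130 mm from the axis. Not to be touched
- pair_button (a joint): travel of the pairing button in m, 0 up, 0.005 fully down; springy, 2 N to start and 5 N fully down, returns by itself. To be pressed only when the line is on the pointer
- button_top (a point): centre of the top of the round grey pairing button, 28 mm across, standing about 7 mm above the router's top (about 71 mm above the table), on the router's middle line 40 mm towards its +y end; it turns with the plate and sinks when pressed
- mug: white mug, 80 mm wide, 90 high; loose, a bystander to leave alone; origin at its underside's centre
- adapter: white plug-in power adapter, 50 x 50 x 36 mm with two prongs; loose, a bystander to leave alone; origin at its underside's centre
- mouse: black computer mouse, 105 x 60 x 33 mm; loose, a bystander to leave alone; origin at its underside's centre
- remote: black remote control, 150 x 44 x 18 mm; loose, a bystander to leave alone; origin at its underside's centre
- jar_cap: round steel cap, 38 mm wide, 8 high; loose, a bystander to leave alone; origin at its underside's centre
- screwdriver: screwdriver, 180 mm long; loose, a bystander to leave alone; origin under its middle
- notebook: blue notebook, 190 x 130 x 16 mm; loose, a bystander to leave alone; origin at its underside's centre

How it is judged:
On the way, in this order (a step that is already met when the one before it is completed fails the run):
1. the turntable stands still with the white line on the pointer (within 7 mm) (horizontal distance between mark and pointer below 0.007 m and velocity of joint turntable between -0.05 and 0.05 rad/s), for 0.3 s.
2. the pairing button is pressed right down with the line still on the pointer (horizontal distance between mark and pointer below 0.007 m and value of joint pair_button above 0.004 m), for 0.1 s.
At the end, for the whole second after the job is handed in: the outer end of the white line is within 7 mm (level distance) of the pointer's point on the rim, the turntable is at rest, the pairing button has been pressed and is up again, and no bystander has moved more than 20 mm (all of step 1 and value of joint pair_button below 0.001 m); the robot touches nothing.
It fails at once if more than 16 N on the turntable or anything it carries (contact force between anything else and stand above 16 N).
It fails at once if the router's casing or aerials touched (over 1 N) (contact force between anything else and router above 1 N).
It fails at once if the pairing button pressed (over 3 mm) while the line is more than 20 mm off the pointer (horizontal distance between mark and pointer above 0.02 m and value of joint pair_button above 0.003 m).
It fails at once if a bystander moved more than 20 mm (distance of any of mug, adapter, mouse, remote, jar_cap, screwdriver, notebook from where it was at the start of the episode above 0.02 m).
It also fails if it takes over 72 s, if anything falls off the work surface, if the arm or the gripper's body presses on something with over 40 N, if the wrist force passes 120 N, or if a joint passes its speed limit or range.

### The arm

A 6-joint arm with a two-finger parallel gripper is mounted at the origin on the work surface. World frame = base frame: x ahead of the robot, y to its left, z up, the work surface at z = 0. Lengths are in m, angles in rad, forces in N, time in s.
With the tool pointing down it reaches from about 0.35 to 0.975 m from the base axis. Payload 4.9 kg.
Tool frame: the origin (TCP) lies on the front face of the gripper's body, between the roots of the fingers; the fingertips stand ctrl.finger_overhang ahead of it and the grasp point (between the pads) lies 54 mm ahead of it (ctrl.finger_overhang is the distance from the TCP to the fingertips, in m); z points along the fingers, y is the line along which they close (so a half turn about z gives the same grasp; the last joint's range is limited). The gripper opens to 85 mm and grips with 20 to 120 N. Pads are 22 mm wide; open, the fingers measure 114 mm over their backs; the gripper's body (76 mm by 85 mm) begins 54 mm behind the grasp point. The pads swing forward as they close: fully open they stand 13 mm farther back than shut.
Start: joints at [-1.374, 0.053, 1.613, -0, 1.476, -0.119], TCP at [0.194, -0.594, 0.304] pointing down, gripper open.
Joint ranges: [-3.01, 3.01], [-1.01, 2.22], [0.06, 2.58], [-1.02, 4.17], [0.09, 2.62], [-3.14, 3.14]. Speed limits (rad/s): [2.57, 2.57, 3.14, 3.14, 3.14, 3.14].

### API

Orientations are given as a rotation vector (axis times angle).
In Python, from station import ctrl, vision gives the robot as it stands. The module is installed in compiled form; this text tells all that it offers.
- The arm moves only by the tool drive_tool, never from a script. Its argument "rows" is a list of rows, each a list of 2 entries, a list of its own where there are three numbers: the shift along the tool's x, y, z in m, then the turn about the tool's z in rad. A call has 1 to 10 rows; each row shifts and turns the commanded pose from where the row before left it, along the tool's axes as they then stand; what a row does not reach is not made up. A row lasts 1/10 s, in which the tool goes at most 50 mm and 8.59 degrees, less where a joint would pass 70% of its speed; a pose out of reach is approached as far as the arm can. A call with a gripper value outside its range is refused whole. "jaw" is the closure, from 0 (fully open) to 1 (shut), set as the call begins (left out, the last holds). The fingers move at their own pace and stop on an object; "grip_force" is the grip in N (left out, the last holds). Time passes only in rows, so rows that do not move let the fingers close. It gives the time, the measured TCP pose, the force, the opening and the grip force at its end, in the units of the state.
- ctrl.get_obs(): the state, without advancing time (a new reading comes with each control period).
- vision.get_image(name): name is "scene" or "top" or "wrist"; returns a dict with "image" (480x640x3 uint8, blue, green, red), "vertical_fov" (degrees; the focal length in pixels is half the picture's height over the tangent of half this angle, whatever the lens; pixels are square), "cx", "cy" (the principal point, pixels), "R" (3x3) and "t" (3): a world point X has camera coordinates R X + t. Camera axes: x right, y down, z forward; pixel columns grow to the right and rows downward; lengths in m; the calibration is good to about 2 mm. A picture is of the moment at which its call begins. There is no depth.
- ctrl.finish_job(): hands the job in; it is judged then, once.
The state is a dict: "t": time; "q": joint angles; "dq": joint speeds; "effort": joint torques, N m; "tool_pos": TCP position; "tool_rot": TCP orientation; "contact_force": force on the tool from outside, world axes, zero at the start; "wrist_torque": the same for the moment, N m; "opening": finger opening in m; "grip_force": force on a finger pad.
Only numpy, scipy, OpenCV 4.12 (cv2) and the standard library are available. Lean on these libraries where they do the work, as an engineer would, in place of code of your own. Each camera call takes 0.05 s, during which the arm holds its last target. There are 200 camera calls.

## Working session

There is one attempt and no reset: what is moved stays moved. The work goes in short steps, Python scripts to look and compute and a tool call to move; the robot and the scene stay as the last step left them, time stands still between calls to the robot, and variables do not carry over. Pictures are saved under pics/ and viewed, at most 10 in all, crops included, and the job is handed in when it is done.

Besides the shell and the picture viewer there is one more tool, called after ">>>" in YAML: its name, and indented under it one key for each argument. drive_tool: Moves the arm, as the interface text tells. Its arguments: {"type":"object","properties":{"rows":{"type":"array","items":{"type":"array"}},"jaw":{"type":"number"},"grip_force":{"type":"number"}},"required":["rows"]}

```bash
mkdir -p pics; python3 - <<'E'
from station import ctrl, vision
import cv2, numpy as np
for n in ["top","scene"]:
    d=vision.get_image(n); cv2.imwrite(f"pics/{n}0.png",d["image"])
    print(n,d["vertical_fov"],d["cx"],d["cy"],np.round(d["R"],3).tolist(),np.round(d["t"],3).tolist())
o=ctrl.get_obs(); print(o); print(ctrl.finger_overhang)
E
```

```text
top 46.177359342118116 325.1417865487066 242.85018885148796 [[0.015, -1.0, 0.008], [-0.986, -0.016, -0.166], [0.166, -0.005, -0.986]] [0.009, 0.572, 1.902]
scene 44.07690872174201 310.41140647504983 233.32579597566618 [[-0.454, 0.891, -0.008], [0.663, 0.332, -0.67], [-0.595, -0.309, -0.742]] [0.215, -0.32, 2.055]
{'t': 0.1, 'q': array([-1.37403664e+00,  5.33295358e-02,  1.61417457e+00,  4.49758111e-05,
        1.47599584e+00, -1.18974314e-01]), 'dq': array([-8.34472637e-04, -1.79320224e-03, -1.66815130e-03,  7.81011030e-05,
       -1.55838970e-04,  1.95993031e-04]), 'effort': array([-1.07459611e-03, -3.94906425e+01, -3.71362209e+01, -2.15234272e-04,
        3.96691423e-03, -1.29313392e-06]), 'tool_pos': array([ 0.19401096, -0.59367109,  0.30275115]), 'tool_rot': array([-3.10064371e+00, -4.93589785e-01,  4.61928590e-05]), 'contact_force': array([ 0.0160566 ,  0.35757267, -0.21494081]), 'wrist_torque': array([-0.00515721, -0.05760361, -0.00604751]), 'grip_force': 0.0, 'opening': 0.08523542381873464}
0.0726
```

View pics/top0.png

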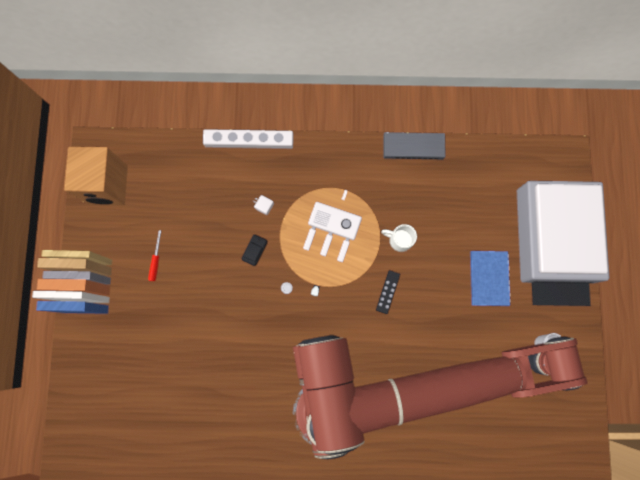

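View pics/scene0.png

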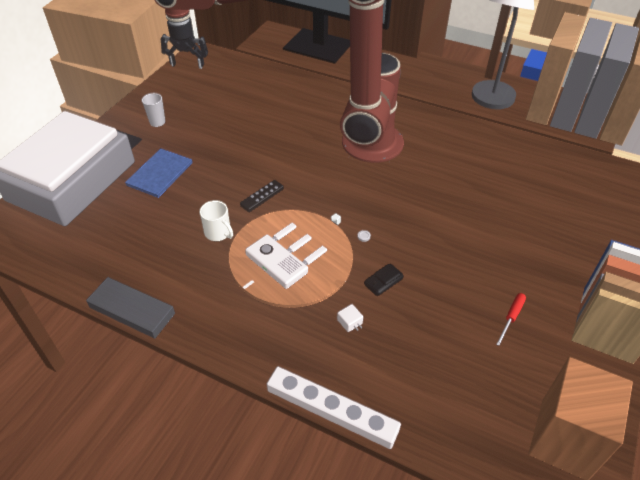

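```bash
cat > h.py <<'E'
from station import ctrl, vision
import cv2, numpy as np
def ray(d,px,z):
    f=240/np.tan(np.radians(d["vertical_fov"])/2)
    px=np.atleast_2d(px).astype(float)
    v=np.c_[(px[:,0]-d["cx"])/f,(px[:,1]-d["cy"])/f,np.ones(len(px))]@np.array(d["R"])
    c=-np.array(d["R"]).T@np.array(d["t"]); return (c+v*((z-c[2])/v[:,2])[:,None])[:,:2]
def proj(d,X):
    f=240/np.tan(np.radians(d["vertical_fov"])/2)
    c=np.array(d["R"])@np.array(X)+d["t"]; return np.array([f*c[0]/c[2]+d["cx"],f*c[1]/c[2]+d["cy"]])
def blobs(d,mask,z):
    n,l,s,c=cv2.connectedComponentsWithStats(mask.astype(np.uint8))
    return [(s[i,4],c[i].round(1),ray(d,c[i],z)[0]) for i in range(1,n) if s[i,4]>5]
E
cat > m.py <<'E'
from h import *
for n in ["top","scene"]:
    d=vision.get_image(n); im=d["image"].astype(int); hsv=cv2.cvtColor(d["image"],cv2.COLOR_BGR2HSV)
    c0=(330,237) if n=="top" else (291,256)
    w=np.zeros((480,640),bool); w[c0[1]-70:c0[1]+70,c0[0]-75:c0[0]+75]=True
    pm=((hsv[...,2]>135)&(hsv[...,1]>90)&w).astype(np.uint8)
    cs,_=cv2.findContours(pm,cv2.RETR_EXTERNAL,cv2.CHAIN_APPROX_NONE)
    c=max(cs,key=cv2.contourArea)[:,0]
    h=cv2.convexHull(c)[:,0]
    p=ray(d,c,0.034); 
    A=np.c_[2*p,np.ones(len(p))]; s=np.linalg.lstsq(A,(p**2).sum(1),rcond=None)[0]
    r=np.hypot(*(p-s[:2]).T)
    for _ in range(5):
        k=abs(r-np.median(r))<.004; s=np.linalg.lstsq(A[k],(p[k]**2).sum(1),rcond=None)[0]; r=np.hypot(*(p-s[:2]).T)
    C=s[:2]; print(n,"centre",C,"r",np.median(r),k.mean())
    wm=(hsv[...,1]<70)&(hsv[...,2]>150)&w
    for a,px,_ in blobs(d,wm,.034):
        q=ray(d,px,.034)[0]-C
        print(a,px,"xy",q+C,"r",np.hypot(*q).round(4),"ang",np.degrees(np.arctan2(q[1],q[0])).round(2))
E
python3 m.py
```

```text
top centre [0.5820342  0.00265815] r 0.19405978297096182 0.19306184012066366
34 [344.1 194.6] xy [ 0.74869945 -0.04637693] r 0.1737 ang -16.39
242 [262.9 204. ] xy [0.70972059 0.23974072] r 0.2693 ang 61.69
1678 [332.  226.8] xy [ 0.63180893 -0.00503611] r 0.0504 ang -8.79
407 [396.  237.2] xy [ 0.59843584 -0.22941227] r 0.2326 ang -85.96
117 [286.3 287.5] xy [0.4163784  0.14946411] r 0.2213 ang 138.45
65 [314.6 291. ] xy [0.40586109 0.05188412] r 0.1829 ang 164.39
scene centre [0.60172847 0.00165915] r 0.17414548264022078 0.7008797653958945
529 [222.4 221.7] xy [ 0.58358841 -0.23639768] r 0.2387 ang -94.36
83 [335.9 218.2] xy [0.42026216 0.05801597] r 0.19 ang 162.75
2230 [282.7 256.8] xy [ 0.62210081 -0.01144668] r 0.0242 ang -32.75
69 [362.1 234.9] xy [0.4466187  0.15439875] r 0.2177 ang 135.44
41 [247.9 284.2] xy [ 0.74860442 -0.04906409] r 0.1554 ang -19.05
379 [351.  315.6] xy [0.71615039 0.24128067] r 0.2655 ang 64.48
```

```bash
python3 - <<'E'
from h import *
d=vision.get_image("top");hsv=cv2.cvtColor(d["image"],cv2.COLOR_BGR2HSV)
for p in [(330,270),(290,237),(370,225),(330,300),(270,260),(250,300)]: print(p,hsv[p[1],p[0]])
im=cv2.resize(d["image"][150:330,220:430],None,fx=3.8,fy=3.3,interpolation=cv2.INTER_CUBIC)
im=cv2.resize(d["image"][170:320,230:430],(800,600),interpolation=cv2.INTER_CUBIC)
cv2.imwrite("pics/c1.png",im)
E
sed -i 's/hsv\[...,2\]>135/hsv[...,2]>160/' m.py; python3 m.py | grep centre
```

```text
(330, 270) [ 15 140 218]
(290, 237) [ 15 139 214]
(370, 225) [ 15 142 209]
(330, 300) [ 12 154 136]
(270, 260) [ 13 152 136]
(250, 300) [ 12 151 127]
top centre [0.59833842 0.00357598] r 0.17481498095505865 0.9366666666666666
scene centre [0.60221481 0.00216715] r 0.17274723221174826 0.7916666666666666
```

View pics/c1.png

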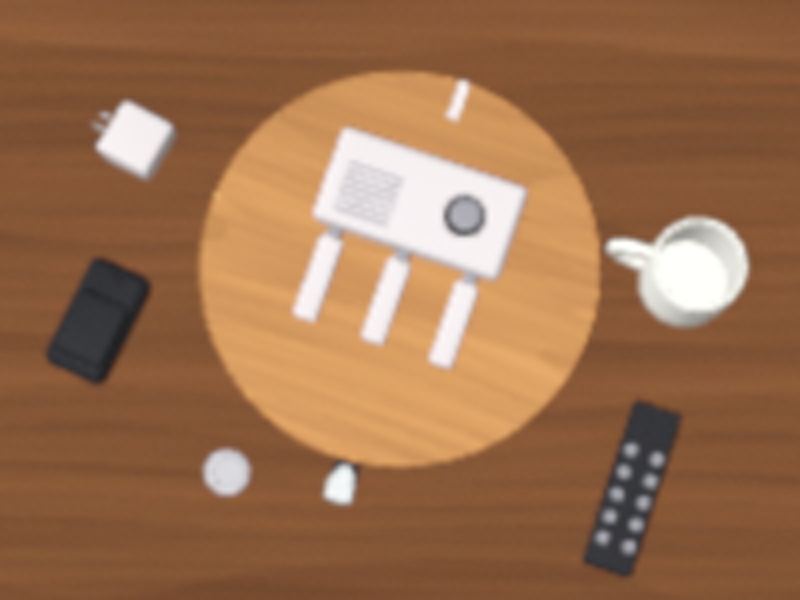

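>>> drive_tool:
  rows:
    - [[0.025,-0.029,0],0]
    - [[0.025,-0.029,0],0]
    - [[0.025,-0.029,0],0]
    - [[0.025,-0.029,0],0]
    - [[0.025,-0.029,0],0]
    - [[0.025,-0.029,0],0]
    - [[0.025,-0.029,0],0]
    - [[0.025,-0.029,0],0]
    - [[0.025,-0.029,0],0]
    - [[0.025,-0.029,0],0]
  jaw: 1
  grip_force: 20

```text
t: 1.35
tool_pos: [0.3419, -0.2393, 0.3041]
tool_rot: [3.102, 0.493, 0.001]
contact_force: [0.3, -0.9, 0.3]
opening: 0.0001
grip_force: 0.0
```

>>> drive_tool:
  rows:
    - [[0.025,-0.029,0],0]
    - [[0.025,-0.029,0],0]
    - [[0.025,-0.029,0],0]
    - [[0.025,-0.029,0],0]
    - [[0.025,-0.029,0],0]
    - [[0.025,-0.029,0],0]
    - [[0.025,-0.029,0],0]
    - [[0.025,-0.029,0],0]
    - [[0.025,-0.029,0],0]
    - [[0.025,-0.029,0],0]

```text
t: 2.35
tool_pos: [0.4896, 0.1142, 0.3041]
tool_rot: [3.102, 0.495, 0.001]
contact_force: [0.5, 0.0, -0.4]
opening: 0.0001
grip_force: 0.0
```

>>> drive_tool:
  rows:
    - [[0,0,0.01],-0.136]
    - [[0,0,0.01],-0.136]
    - [[0,0,0.01],-0.136]
    - [[0,0,0.01],-0.136]
    - [[0,0,0.01],-0.136]
    - [[0,0,0.01],-0.136]
    - [[0,0,0.01],-0.136]
    - [[0,0,0.01],-0.136]
    - [[0,0,0.01],-0.136]
    - [[0,0,0.01],-0.136]

```text
t: 3.35
tool_pos: [0.4892, 0.1125, 0.2036]
tool_rot: [2.095, 2.341, 0.0]
contact_force: [0.2, -0.4, -0.6]
opening: 0.0
grip_force: 0.0
```

>>> drive_tool:
  rows:
    - [[0,0,0.01],-0.136]
    - [[0,0,0.01],-0.136]
    - [[0,0,0.0],-0.136]
    - [[0,0,0.0],-0.136]
    - [[0,0,0.0],-0.136]
    - [[0,0,0],0]

```text
t: 3.95
tool_pos: [0.4893, 0.1125, 0.184]
tool_rot: [1.203, 2.902, 0.0]
contact_force: [-0.5, 0.3, -0.5]
opening: 0.0002
grip_force: 0.0
```

```bash
cat >> h.py <<'E'
def state():
    from scipy.spatial.transform import Rotation as R
    o=ctrl.get_obs(); M=R.from_rotvec(o["tool_rot"]).as_matrix()
    print("t",round(o["t"],2),"pos",np.round(o["tool_pos"],4),"az",np.degrees(np.arctan2(M[1,0],M[0,0])).round(2),"F",np.round(o["contact_force"],2),"open",o["opening"],"over",ctrl.finger_overhang,"z",M[:,2].round(4))
    v=o["tool_pos"][:2]-[.600,.003]; print("r",np.hypot(*v),"ang",np.degrees(np.arctan2(v[1],v[0])))
    return o
E
python3 -c "
from h import *
state()
d=vision.get_image('wrist'); cv2.imwrite('pics/w1.png',d['image'])"
```

```text
t 3.95 pos [0.4893 0.1125 0.184 ] az 134.96 F [-0.54  0.31 -0.49] open 0.00017891493908623953 over 0.0726 z [ 1.e-04 -0.e+00 -1.e+00]
r 0.15576023189068686 ang 135.31727467365866
```

View pics/w1.png

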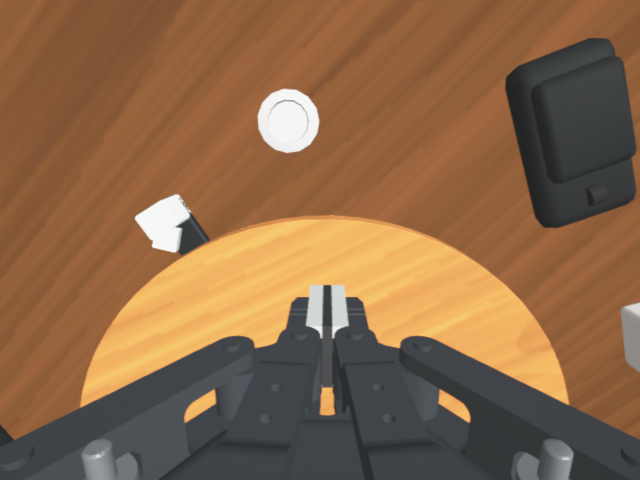

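>>> drive_tool:
  rows:
    - [[0,0,0.015],0]
    - [[0,0,0.02],0]
    - [[0,0,0.02],0]
    - [[0,0,0.01],0]
    - [[0,0,0.005],0]
    - [[0,0,0.002],0]
    - [[0,0,0],0]

```text
t: 4.7
tool_pos: [0.4896, 0.1126, 0.1122]
tool_rot: [1.203, 2.901, 0.0]
contact_force: [-0.4, -0.2, -0.1]
opening: 0.0001
grip_force: 0.0
```

>>> drive_tool:
  rows:
    - [[0,0,0.0005],0]
    - [[0,0,0.0005],0]
    - [[0,0,0],0]

```text
t: 5.0
tool_pos: [0.4895, 0.1126, 0.1114]
tool_rot: [1.203, 2.901, 0.001]
contact_force: [-0.5, 0.4, 0.2]
opening: 0.0003
grip_force: 0.0
```

>>> drive_tool:
  rows:
    - [[0,0,0.0005],0]
    - [[0,0,0.0005],0]
    - [[0,0,0],0]

```text
t: 5.3
tool_pos: [0.4892, 0.1125, 0.1098]
tool_rot: [-1.203, -2.902, 0.0]
contact_force: [-0.6, 0.8, 0.4]
opening: -0.0
grip_force: 0.0
```

>>> drive_tool:
  rows:
    - [[0,0,0.0005],0]
    - [[0,0,0],0]

```text
t: 5.5
tool_pos: [0.4892, 0.1125, 0.1093]
tool_rot: [-1.203, -2.902, 0.0]
contact_force: [0.4, -0.4, -1.3]
opening: 0.0001
grip_force: 0.0
```

>>> drive_tool:
  rows:
    - [[0,0,0.0005],0]
    - [[0,0,0],0]

```text
t: 5.7
tool_pos: [0.4892, 0.1125, 0.1088]
tool_rot: [-1.203, -2.902, 0.0]
contact_force: [-0.3, -0.1, -0.3]
opening: -0.0002
grip_force: 0.0
```

>>> drive_tool:
  rows:
    - [[0,0,0.0005],0]
    - [[0,0,0],0]

```text
t: 5.9
tool_pos: [0.4892, 0.1125, 0.1083]
tool_rot: [-1.203, -2.902, 0.0]
contact_force: [0.2, -0.4, 0.1]
opening: 0.0001
grip_force: 0.0
```

>>> drive_tool:
  rows:
    - [[0,0,0.0005],0]
    - [[0,0,0],0]

```text
t: 6.1
tool_pos: [0.4892, 0.1125, 0.1078]
tool_rot: [-1.203, -2.902, 0.0]
contact_force: [-0.4, 0.1, 0.9]
opening: 0.0
grip_force: 0.0
```

>>> drive_tool:
  rows:
    - [[0,0,0.0005],0]
    - [[0,0,0],0]

```text
t: 6.3
tool_pos: [0.4892, 0.1125, 0.1073]
tool_rot: [-1.203, -2.902, 0.0]
contact_force: [-0.6, 0.1, 0.1]
opening: 0.0004
grip_force: 0.0
```

>>> drive_tool:
  rows:
    - [[0,0,0.0005],0]
    - [[0,0,0],0]

```text
t: 6.5
tool_pos: [0.4892, 0.1125, 0.1068]
tool_rot: [-1.203, -2.902, 0.0]
contact_force: [-0.7, -0.2, 1.2]
opening: -0.0001
grip_force: 0.0
```

>>> drive_tool:
  rows:
    - [[0,0,0.0005],0]
    - [[0,0,0],0]

```text
t: 6.7
tool_pos: [0.4892, 0.1125, 0.1063]
tool_rot: [-1.203, -2.902, 0.0]
contact_force: [0.2, 0.7, 0.6]
opening: 0.0001
grip_force: 0.0
```

>>> drive_tool:
  rows:
    - [[0,0,0.0003],0]
    - [[0,0,0],0]

```text
t: 6.9
tool_pos: [0.4892, 0.1125, 0.1061]
tool_rot: [-1.203, -2.902, 0.0]
contact_force: [-0.5, 0.3, 0.3]
opening: -0.0002
grip_force: 0.0
```

>>> drive_tool:
  rows:
    - [[0,0,0.0005],0]
    - [[0,0,0],0]

```text
t: 7.1
tool_pos: [0.4892, 0.1125, 0.1055]
tool_rot: [-1.203, -2.902, 0.0]
contact_force: [-0.1, 0.1, 0.1]
opening: 0.0001
grip_force: 0.0
```

>>> drive_tool:
  rows:
    - [[0,0,0.0005],0]
    - [[0,0,0],0]

```text
t: 7.3
tool_pos: [0.4892, 0.1125, 0.105]
tool_rot: [-1.203, -2.902, 0.0]
contact_force: [-0.3, -0.7, -1.1]
opening: -0.0001
grip_force: 0.0
```

>>> drive_tool:
  rows:
    - [[0,0,0.0005],0]
    - [[0,0,0],0]

```text
t: 7.5
tool_pos: [0.4892, 0.1125, 0.1046]
tool_rot: [-1.203, -2.902, 0.0]
contact_force: [0.9, -0.0, -0.5]
opening: -0.0
grip_force: 0.0
```

>>> drive_tool:
  rows:
    - [[0,0,0.0005],0]
    - [[0,0,0],0]

```text
t: 7.7
tool_pos: [0.4892, 0.1125, 0.1041]
tool_rot: [-1.203, -2.902, 0.0]
contact_force: [1.0, -1.1, -0.6]
opening: 0.0001
grip_force: 0.0
```

>>> drive_tool:
  rows:
    - [[0,0,0.0003],0]
    - [[0,0,0],0]

```text
t: 7.9
tool_pos: [0.4892, 0.1125, 0.1038]
tool_rot: [-1.203, -2.902, 0.0]
contact_force: [0.5, -1.4, -0.2]
opening: -0.0002
grip_force: 0.0
```

>>> drive_tool:
  rows:
    - [[0,0,0.0005],0]
    - [[0,0,0],0]

```text
t: 8.1
tool_pos: [0.4893, 0.1126, 0.1034]
tool_rot: [1.203, 2.902, 0.0]
contact_force: [-0.7, -1.2, 0.9]
opening: -0.0001
grip_force: 0.3
```

>>> drive_tool:
  rows:
    - [[0,0,0.0004],0]
    - [[0,0,0],0]

```text
t: 8.3
tool_pos: [0.4893, 0.1126, 0.103]
tool_rot: [1.203, 2.902, 0.0]
contact_force: [-0.4, -0.7, 2.0]
opening: -0.0003
grip_force: 0.7
```

>>> drive_tool:
  rows:
    - [[0,0,0.0004],0]
    - [[0,0,0],0]

```text
t: 8.5
tool_pos: [0.4894, 0.1126, 0.1027]
tool_rot: [1.203, 2.902, 0.0]
contact_force: [-2.4, 1.5, 1.4]
opening: 0.0002
grip_force: 1.2
```

>>> drive_tool:
  rows:
    - [[0,0,0.0004],0]
    - [[0,0,0],0]

```text
t: 8.7
tool_pos: [0.4893, 0.1126, 0.1023]
tool_rot: [1.203, 2.902, 0.0]
contact_force: [-1.6, 1.3, 3.0]
opening: 0.0005
grip_force: 1.8
```

>>> drive_tool:
  rows:
    - [[0,0,0.0003],0]
    - [[0,0,0],0]
    - [[0,0,0],0]

```text
t: 9.0
tool_pos: [0.4893, 0.1126, 0.102]
tool_rot: [1.203, 2.902, 0.0]
contact_force: [-2.4, 1.0, 5.1]
opening: -0.0004
grip_force: 2.3
```

>>> drive_tool:
  rows:
    - [[0,0,0.0005],0]
    - [[0,0,0],0]

```text
t: 9.2
tool_pos: [0.4893, 0.1126, 0.1015]
tool_rot: [-1.203, -2.902, -0.0]
contact_force: [-2.8, 1.6, 5.6]
opening: 0.0001
grip_force: 2.9
```

>>> drive_tool:
  rows:
    - [[0,0,0.0003],0]
    - [[0,0,0],0]

```text
t: 9.4
tool_pos: [0.4894, 0.1127, 0.1013]
tool_rot: [-1.203, -2.902, -0.0]
contact_force: [-3.4, 1.1, 6.0]
opening: 0.0001
grip_force: 3.2
```

>>> drive_tool:
  rows:
    - [[0,0,0.0003],0]
    - [[0,0,0],0]

```text
t: 9.6
tool_pos: [0.4894, 0.1127, 0.1011]
tool_rot: [-1.203, -2.902, -0.001]
contact_force: [-2.4, 1.3, 7.7]
opening: -0.0003
grip_force: 3.5
```

>>> drive_tool:
  rows:
    - [[0,0,0.0004],0]
    - [[0,0,0.0004],0]
    - [[0,0,0],0]

```text
t: 9.9
tool_pos: [0.4894, 0.1127, 0.1006]
tool_rot: [-1.203, -2.902, -0.001]
contact_force: [-3.8, 2.5, 8.1]
opening: 0.0001
grip_force: 4.4
```

>>> drive_tool:
  rows:
    - [[0,0.002,0],0.012]
    - [[0,0.004,0],0.025]
    - [[0,0.004,0],0.025]
    - [[0,0.004,0],0.025]

```text
t: 10.3
tool_pos: [0.4996, 0.1219, 0.1005]
tool_rot: [-1.329, -2.846, 0.002]
contact_force: [-4.5, -1.6, 8.7]
opening: 0.0
grip_force: 4.4
```

```bash
python3 -c "
from h import *
state()"; python3 m.py | grep -E "top|scene|ang -"
```

```text
t 10.3 pos [0.4996 0.1219 0.1005] az 129.94 F [-4.55 -1.58  8.67] open 2.9238966616400983e-05 over 0.0726 z [-7.e-04 -9.e-04 -1.e+00]
r 0.1556862208548041 ang 130.18013947809334
top centre [ 0.60505282 -0.00915124] r 0.13191786874351813 0.02664298401420959
35 [347.5 196. ] xy [ 0.74380466 -0.05846199] r 0.1473 ang -19.56
1618 [333.7 226.6] xy [ 0.63262198 -0.01098786] r 0.0276 ang -3.81
407 [396.  237.1] xy [ 0.59879131 -0.22941439] r 0.2204 ang -91.63
scene centre [0.6026932  0.00230158] r 0.172395648138853 0.7037037037037037
529 [222.4 221.7] xy [ 0.58358841 -0.23639768] r 0.2395 ang -94.58
2196 [282.5 256.2] xy [ 0.62043    -0.01300593] r 0.0234 ang -40.8
43 [244.7 281.4] xy [ 0.74434679 -0.06172914] r 0.1555 ang -24.32
```

>>> drive_tool:
  rows:
    - [[-0.0001,0.005,0],0.032]
    - [[-0.0002,0.0078,0],0.05]
    - [[-0.0002,0.0078,0],0.05]
    - [[-0.0002,0.0078,0],0.05]

```text
t: 10.8
tool_pos: [0.5232, 0.1381, 0.1006]
tool_rot: [1.583, 2.713, -0.002]
contact_force: [-3.0, -1.8, 8.0]
opening: -0.0002
grip_force: 4.2
```

>>> drive_tool:
  rows:
    - [[-0.0002,0.0078,0],0.05]
    - [[-0.0002,0.0078,0],0.05]
    - [[-0.0002,0.0078,0],0.05]
    - [[-0.0002,0.0078,0],0.05]

```text
t: 11.2
tool_pos: [0.5518, 0.1504, 0.1006]
tool_rot: [1.846, 2.541, -0.002]
contact_force: [-3.0, -2.9, 8.7]
opening: 0.0005
grip_force: 4.1
```

>>> drive_tool:
  rows:
    - [[-0.0002,0.0078,0.0003],0.05]
    - [[-0.0002,0.0078,0],0.05]
    - [[-0.0002,0.0078,0],0.05]
    - [[-0.0002,0.0078,0],0.05]
    - [[-0.0002,0.0078,0],0.05]
    - [[-0.0002,0.0078,0],0.05]

```text
t: 11.8
tool_pos: [0.5978, 0.1577, 0.1004]
tool_rot: [2.205, 2.236, -0.003]
contact_force: [-4.2, -3.4, 8.0]
opening: 0.0003
grip_force: 4.3
```

>>> drive_tool:
  rows:
    - [[-0.0002,0.0078,0],0.05]
    - [[-0.0002,0.0078,0],0.05]
    - [[-0.0002,0.0078,0],0.05]
    - [[-0.0002,0.0078,0],0.05]
    - [[-0.0002,0.0078,0],0.05]
    - [[-0.0002,0.0078,0],0.05]

```text
t: 12.4
tool_pos: [0.6437, 0.1513, 0.1004]
tool_rot: [2.514, 1.882, -0.004]
contact_force: [-5.2, -3.0, 9.5]
opening: -0.0001
grip_force: 4.3
```

```bash
python3 -c "
from h import *
state()"; python3 m.py | grep -E "top|scene|ang -"
```

```text
t 12.4 pos [0.6437 0.1513 0.1004] az 73.62 F [-5.17 -3.01  9.54] open -0.00011311415445525788 over 0.0726 z [-0.0012 -0.0021 -1.    ]
r 0.15465196741699963 ang 73.57466096341989
top centre [ 0.59917325 -0.01313783] r 0.16102116282424575 0.2280130293159609
1662 [338.1 233.4] xy [ 0.60862727 -0.02668843] r 0.0165 ang -55.1
408 [395.9 237.1] xy [ 0.59878558 -0.22906423] r 0.2159 ang -90.1
35 [373.9 228.3] xy [ 0.62887671 -0.15203454] r 0.142 ang -77.93
scene centre [ 6.11363594e-01 -2.11099660e-04] r 0.14243129386694414 0.023066485753052916
529 [222.4 221.7] xy [ 0.58358841 -0.23639768] r 0.2378 ang -96.71
2138 [279.3 248.9] xy [ 0.60083776 -0.03414793] r 0.0355 ang -107.23
35 [238.5 241.2] xy [ 0.62792504 -0.15318534] r 0.1539 ang -83.82
```

>>> drive_tool:
  rows:
    - [[-0.0002,0.0078,0],0.05]
    - [[-0.0002,0.0078,0],0.05]
    - [[-0.0002,0.0078,0],0.05]
    - [[-0.0002,0.0078,0],0.05]
    - [[-0.0002,0.0078,0],0.05]
    - [[-0.0002,0.0078,0],0.05]

```text
t: 13.1
tool_pos: [0.6858, 0.132, 0.1003]
tool_rot: [2.768, 1.485, -0.004]
contact_force: [-5.5, -1.2, 9.4]
opening: -0.0001
grip_force: 4.3
```

>>> drive_tool:
  rows:
    - [[-0.0002,0.0078,0],0.05]
    - [[-0.0002,0.0078,0],0.05]
    - [[-0.0002,0.0078,0],0.05]
    - [[-0.0002,0.0078,0],0.05]
    - [[-0.0002,0.0078,0],0.05]
    - [[-0.0002,0.0078,0],0.05]
    - [[0,0,0],0]

```text
t: 13.8
tool_pos: [0.7209, 0.1003, 0.1006]
tool_rot: [2.958, 1.055, -0.001]
contact_force: [-4.0, -2.2, 8.7]
opening: 0.0002
grip_force: 4.0
```

>>> drive_tool:
  rows:
    - [[0,0,-0.005],0]
    - [[0,0,-0.02],0]
    - [[0,0,-0.03],0]
    - [[0,0,-0.01],0]
    - [[0,0,0],0]

```text
t: 14.3
tool_pos: [0.7219, 0.1015, 0.168]
tool_rot: [2.956, 1.057, 0.008]
contact_force: [-0.2, -1.2, -0.4]
opening: 0.0
grip_force: 0.0
```

```bash
python3 -c "
from h import *
state()"; python3 m.py | grep -E "top|scene|ang -"
```

```text
t 14.3 pos [0.7219 0.1015 0.168 ] az 39.36 F [-0.24 -1.21 -0.35] open 2.7040176209950184e-05 over 0.0726 z [ 5.7e-03  2.0e-04 -1.0e+00]
r 0.15671179374792235 ang 38.92547799456233
top centre [ 0.60410054 -0.02496933] r 0.144955007465551 0.136986301369863
1556 [339.8 238.2] xy [ 0.5916666  -0.03282017] r 0.0147 ang -147.73
409 [395.9 237.1] xy [ 0.59878558 -0.22906423] r 0.2042 ang -91.49
35 [370.8 254.1] xy [ 0.53725039 -0.14129527] r 0.1342 ang -119.89
scene centre [0.6048158  0.00495939] r 0.17211688577223033 0.3638297872340426
529 [222.4 221.7] xy [ 0.58358841 -0.23639768] r 0.2423 ang -95.03
29 [257.1 221.6] xy [ 0.53718432 -0.14459714] r 0.1641 ang -114.33
1060 [268.9 244. ] xy [ 0.59802873 -0.06971742] r 0.075 ang -95.19
```

>>> drive_tool:
  rows:
    - [[-0.0287,-0.0262,0],0]
    - [[-0.0287,-0.0262,0],0]
    - [[-0.0287,-0.0262,0],0]
    - [[-0.0287,-0.0262,0],0]
    - [[-0.0287,-0.0262,0],0]
    - [[-0.0287,-0.0262,0],0]

```text
t: 15.0
tool_pos: [0.4849, 0.1137, 0.1624]
tool_rot: [-2.957, -1.057, 0.006]
contact_force: [0.0, -0.2, 0.3]
opening: 0.0001
grip_force: 0.0
```

>>> drive_tool:
  rows:
    - [[0,0,0],-0.139]
    - [[0,0,0],-0.139]
    - [[0,0,0],-0.139]
    - [[0,0,0],-0.139]
    - [[0,0,0],-0.139]
    - [[0,0,0],-0.139]
    - [[0,0,0],-0.139]
    - [[0,0,0],-0.139]
    - [[0,0,0],-0.139]
    - [[0,0,0],-0.139]

```text
t: 16.0
tool_pos: [0.4864, 0.1136, 0.1625]
tool_rot: [-1.585, -2.709, 0.003]
contact_force: [-0.5, 0.4, -0.2]
opening: -0.0001
grip_force: 0.0
```

>>> drive_tool:
  rows:
    - [[0,0,0.015],-0.139]
    - [[0,0,0.02],-0.139]
    - [[0,0,0.015],0]
    - [[0,0,0.004],0]
    - [[0,0,0],0]

```text
t: 16.5
tool_pos: [0.4866, 0.1136, 0.1091]
tool_rot: [-1.206, -2.898, 0.002]
contact_force: [-0.8, -0.6, 1.1]
opening: 0.0001
grip_force: 0.0
```

```bash
python3 -c "
from h import *
state()
d=vision.get_image('wrist'); cv2.imwrite('pics/w2.png',d['image'])"
```

```text
t 16.5 pos [0.4866 0.1136 0.1091] az 134.81 F [-0.85 -0.57  1.14] open 9.888601891079131e-05 over 0.0726 z [-3.1e-03 -2.0e-04 -1.0e+00]
r 0.15840422061930498 ang 135.69264463375754
```

>>> drive_tool:
  rows:
    - [[0,0,0.0006],0]
    - [[0,0,0],0]

```text
t: 16.75
tool_pos: [0.4882, 0.1138, 0.1109]
tool_rot: [1.204, 2.9, 0.001]
contact_force: [0.3, -0.4, -0.7]
opening: -0.0004
grip_force: 0.0
```

>>> drive_tool:
  rows:
    - [[0,0,0.0006],0]
    - [[0,0,0],0]

```text
t: 16.95
tool_pos: [0.4878, 0.1137, 0.1098]
tool_rot: [1.204, 2.901, 0.001]
contact_force: [-0.4, -0.4, -0.5]
opening: 0.0001
grip_force: 0.0
```

>>> drive_tool:
  rows:
    - [[0,0,0.0006],0]
    - [[0,0,0],0]

```text
t: 17.15
tool_pos: [0.4876, 0.1137, 0.1088]
tool_rot: [1.204, 2.902, 0.0]
contact_force: [-0.9, -0.6, 0.2]
opening: 0.0001
grip_force: 0.0
```

>>> drive_tool:
  rows:
    - [[0,0,0.0006],0]
    - [[0,0,0],0]

```text
t: 17.35
tool_pos: [0.4875, 0.1137, 0.1081]
tool_rot: [-1.204, -2.901, 0.0]
contact_force: [-0.5, 0.7, -0.3]
opening: -0.0002
grip_force: 0.0
```

>>> drive_tool:
  rows:
    - [[0,0,0.0006],0]
    - [[0,0,0],0]

```text
t: 17.55
tool_pos: [0.4876, 0.1137, 0.1076]
tool_rot: [-1.204, -2.902, -0.0]
contact_force: [-0.5, -0.2, 0.1]
opening: -0.0
grip_force: 0.3
```

>>> drive_tool:
  rows:
    - [[0,0,0.0006],0]
    - [[0,0,0],0]

```text
t: 17.75
tool_pos: [0.4877, 0.1138, 0.1072]
tool_rot: [-1.204, -2.902, -0.0]
contact_force: [-1.0, -0.2, 1.2]
opening: -0.0001
grip_force: 0.9
```

>>> drive_tool:
  rows:
    - [[0,0,0.0006],0]
    - [[0,0,0],0]

```text
t: 17.95
tool_pos: [0.4877, 0.1138, 0.1066]
tool_rot: [-1.204, -2.901, -0.0]
contact_force: [-1.4, 0.9, 3.8]
opening: 0.0001
grip_force: 1.6
```

>>> drive_tool:
  rows:
    - [[0,0,0.0006],0]
    - [[0,0,0],0]

```text
t: 18.15
tool_pos: [0.4877, 0.1138, 0.1061]
tool_rot: [-1.204, -2.901, -0.0]
contact_force: [-2.1, 1.6, 4.6]
opening: -0.0001
grip_force: 2.4
```

>>> drive_tool:
  rows:
    - [[0,0,0.0006],0]
    - [[0,0,0.0005],0]
    - [[0,0,0],0]

```text
t: 18.45
tool_pos: [0.4877, 0.1139, 0.1053]
tool_rot: [-1.204, -2.901, -0.001]
contact_force: [-2.4, 1.4, 7.1]
opening: 0.0002
grip_force: 3.6
```

>>> drive_tool:
  rows:
    - [[0,0,0.0005],0]
    - [[0,0,0.0002],0]
    - [[0,0,0],0]

```text
t: 18.75
tool_pos: [0.4877, 0.114, 0.1048]
tool_rot: [-1.204, -2.901, -0.001]
contact_force: [-3.8, 1.1, 8.7]
opening: -0.0004
grip_force: 4.2
```

>>> drive_tool:
  rows:
    - [[-0.0001,0.004,0.0002],0.025]
    - [[-0.0002,0.0079,0],0.05]
    - [[-0.0002,0.0079,0],0.05]
    - [[-0.0002,0.0079,0],0.05]
    - [[-0.0002,0.0079,0],0.05]
    - [[-0.0002,0.0079,0],0.05]

```text
t: 19.35
tool_pos: [0.5227, 0.1399, 0.1047]
tool_rot: [-1.593, -2.708, 0.001]
contact_force: [-3.2, -1.6, 8.8]
opening: 0.0002
grip_force: 4.3
```

>>> drive_tool:
  rows:
    - [[-0.0002,0.0079,0],0.05]
    - [[-0.0002,0.0079,0],0.05]
    - [[-0.0002,0.0079,0],0.05]
    - [[-0.0002,0.0079,0],0.05]
    - [[-0.0002,0.0079,0],0.05]
    - [[-0.0002,0.0079,0],0.05]

```text
t: 19.95
tool_pos: [0.5671, 0.1563, 0.1048]
tool_rot: [1.979, 2.439, -0.001]
contact_force: [-3.7, -2.1, 7.8]
opening: -0.0001
grip_force: 4.1
```

>>> drive_tool:
  rows:
    - [[-0.0002,0.0079,0],0.05]
    - [[-0.0002,0.0079,0],0.05]
    - [[-0.0002,0.0079,0],0.05]
    - [[-0.0002,0.0079,0],0.05]
    - [[-0.0002,0.0079,0],0.05]
    - [[-0.0002,0.0079,0],0.05]

```text
t: 20.55
tool_pos: [0.6142, 0.1588, 0.1048]
tool_rot: [2.321, 2.116, -0.001]
contact_force: [-3.7, -1.7, 7.7]
opening: 0.0002
grip_force: 4.0
```

```bash
python3 -c "
from h import *
state()"; python3 m.py | grep -E "top|scene|ang"
```

```text
t 20.55 pos [0.6142 0.1588 0.1048] az 84.69 F [-3.72 -1.68  7.67] open 0.0002015103406164655 over 0.0726 z [-1.0e-04 -1.1e-03 -1.0e+00]
r 0.15647455151836528 ang 84.78903271417192
top centre [ 0.60002162 -0.01151344] r 0.16253799287216483 0.275974025974026
124 [261.6 200.9] xy [0.72086748 0.24470003] r 0.2833 ang 64.75
1676 [332.2 243.4] xy [ 0.57281015 -0.00649901] r 0.0277 ang 169.56
408 [395.9 237.2] xy [ 0.59843011 -0.22906212] r 0.2176 ang -90.42
37 [342.3 278.9] xy [ 0.44911189 -0.04297395] r 0.1542 ang -168.22
65 [314.6 291. ] xy [0.40586109 0.05188412] r 0.2042 ang 161.92
scene centre [6.1066038e-01 3.2227266e-05] r 0.15453241282285474 0.030627871362940276
529 [222.4 221.7] xy [ 0.58358841 -0.23639768] r 0.238 ang -96.53
35 [362.8 213.3] xy [0.36594521 0.12133967] r 0.2731 ang 153.63
28 [301.2 213. ] xy [ 0.4473661  -0.04420499] r 0.1692 ang -164.84
2095 [292.2 241.5] xy [ 0.55976193 -0.01460272] r 0.053 ang -163.96
68 [362.  234.9] xy [0.44674828 0.15414007] r 0.225 ang 136.77
52 [347.2 238.4] xy [0.47826238 0.12149696] r 0.1797 ang 137.47
8 [343.  273.5] xy [0.60023134 0.16476366] r 0.1651 ang 93.62
379 [351.  315.6] xy [0.71615039 0.24128067] r 0.2633 ang 66.38
```

>>> drive_tool:
  rows:
    - [[-0.0002,0.0079,0.0002],0.05]
    - [[-0.0002,0.0079,0],0.05]
    - [[-0.0002,0.0079,0],0.05]
    - [[-0.0002,0.0079,0],0.05]
    - [[-0.0002,0.0079,0],0.05]
    - [[-0.0002,0.0079,0],0.05]
    - [[-0.0002,0.0079,0],0.05]
    - [[-0.0002,0.0079,0],0.05]
    - [[-0.0002,0.0079,0],0.05]

```text
t: 21.55
tool_pos: [0.681, 0.1369, 0.1047]
tool_rot: [2.735, 1.544, -0.001]
contact_force: [-4.0, -0.8, 8.2]
opening: -0.0
grip_force: 4.1
```

```bash
python3 -c "
from h import *
state()
ims=[]
for n in ['top','scene']:
    d=vision.get_image(n); p=proj(d,[.42,.05,.034]).astype(int); c=d['image'][p[1]-25:p[1]+25,p[0]-33:p[0]+33]
    print(n,p); ims.append(cv2.resize(c,(396*1,300),interpolation=cv2.INTER_CUBIC))
cv2.imwrite('pics/c3.png',np.hstack(ims))"; python3 m.py | grep -E "top|scene|ang"
```

```text
t 21.55 pos [0.681  0.1369 0.1047] az 58.9 F [-3.95 -0.78  8.21] open -4.608979957051691e-05 over 0.0726 z [-6.e-04 -8.e-04 -1.e+00]
r 0.1564874358404843 ang 58.814285296830576
top [315 286]
scene [333 217]
top centre [ 0.59419218 -0.02290235] r 0.1256409870302988 0.032692307692307694
196 [261.4 204.4] xy [0.70818482 0.24497701] r 0.2911 ang 66.95
1592 [329.6 243.5] xy [0.57230874 0.00256668] r 0.0336 ang 130.67
409 [395.9 237.1] xy [ 0.59878558 -0.22906423] r 0.2062 ang -88.72
36 [321.7 280.1] xy [0.44383547 0.02807279] r 0.1588 ang 161.27
65 [314.6 291. ] xy [0.40586109 0.05188412] r 0.2026 ang 158.34
scene centre [6.15115236e-01 3.20437474e-04] r 0.16165936829075966 0.1881918819188192
529 [222.4 221.7] xy [ 0.58358841 -0.23639768] r 0.2388 ang -97.59
62 [342.9 225. ] xy [0.43598746 0.08823096] r 0.1995 ang 153.86
1122 [284.4 241. ] xy [ 0.5681189  -0.03554679] r 0.0591 ang -142.65
68 [362.  234.9] xy [0.44674828 0.15414007] r 0.2281 ang 137.59
62 [326.7 254.8] xy [0.56017823 0.09569242] r 0.1101 ang 119.94
165 [298.8 268.6] xy [0.63931344 0.04866472] r 0.0541 ang 63.41
8 [324.  289.5] xy [0.67236165 0.14224565] r 0.153 ang 68.03
12 [321.4 291.8] xy [0.6823114  0.13940317] r 0.1545 ang 64.21
380 [351.  315.6] xy [0.71615039 0.24128067] r 0.2613 ang 67.25
```

View pics/c3.png

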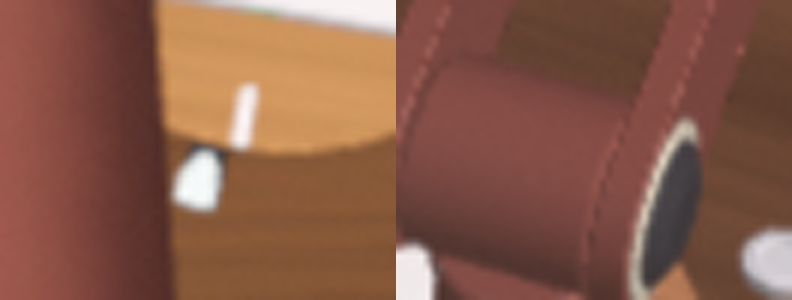

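>>> drive_tool:
  rows:
    - [[0,0.0047,0],0.03]
    - [[0,0.0047,0],0.03]
    - [[0,0.0035,0],0.022]
    - [[0,0,0],0]
    - [[0,0,0],0]

```text
t: 22.25
tool_pos: [0.6921, 0.1297, 0.1049]
tool_rot: [2.794, 1.433, -0.0]
contact_force: [-4.1, -1.8, 7.9]
opening: 0.0002
grip_force: 3.9
```

```bash
python3 -c "
from h import *
state()
d=vision.get_image('top'); x,y=282,261; c=d['image'][y:y+50,x:x+66]
print(ray(d,[[316.7,285.7]],.03))
cv2.imwrite('pics/c4.png',cv2.resize(c,(792,600),interpolation=cv2.INTER_CUBIC))"; python3 m.py | sed -n 1,7p
```

```text
t 22.25 pos [0.6921 0.1297 0.1049] az 54.31 F [-4.15 -1.77  7.9 ] open 0.00018288222305145772 over 0.0726 z [ 5.0e-04 -1.3e-03 -1.0e+00]
r 0.15657449643929594 ang 53.991386773137386
[[0.42458579 0.04501753]]
top centre [ 0.5938853  -0.00811582] r 0.11812826626212788 0.0465587044534413
233 [262.5 204.2] xy [0.70897342 0.2411259 ] r 0.2745 ang 65.21
1530 [330.  243.3] xy [0.57303887 0.00118089] r 0.0228 ang 155.96
408 [395.9 237.1] xy [ 0.59878558 -0.22906423] r 0.221 ang -88.73
37 [318.4 279.4] xy [0.44607827 0.03949807] r 0.1553 ang 162.14
63 [314.7 290.9] xy [0.40621021 0.05154652] r 0.1969 ang 162.36
scene centre [0.61576988 0.00065542] r 0.16141166768968973 0.1786407766990291
```

View pics/c4.png

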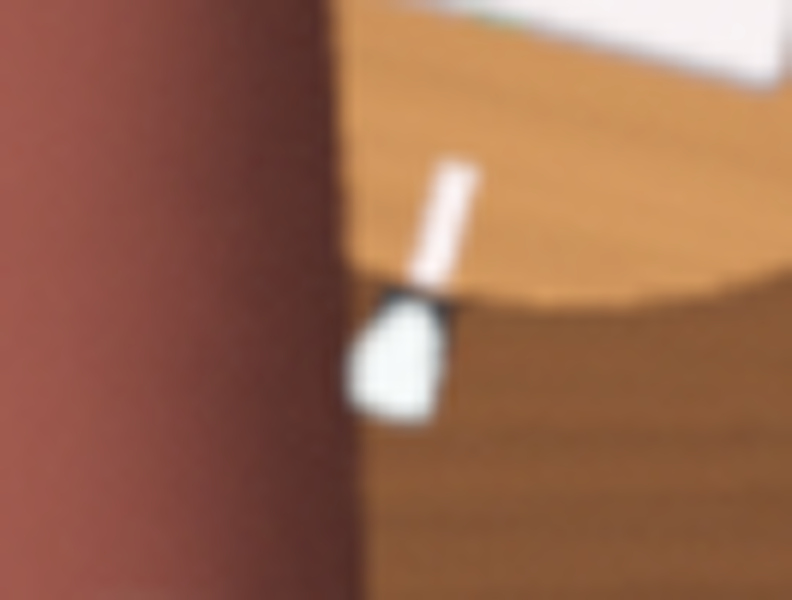

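>>> drive_tool:
  rows:
    - [[0,0.0013,0],0.008]
    - [[0,0,0],0]
    - [[0,0,-0.003],0]
    - [[0,0,-0.01],0]
    - [[0,0,-0.03],0]
    - [[0,0,-0.04],0]
    - [[0,0,0],0]

```text
t: 23.1
tool_pos: [0.6961, 0.1298, 0.1945]
tool_rot: [2.796, 1.42, 0.018]
contact_force: [0.9, -0.8, 1.1]
opening: -0.0005
grip_force: 0.0
```

```bash
python3 -c "
from h import *
state()
d=vision.get_image('top');hsv=cv2.cvtColor(d['image'],cv2.COLOR_BGR2HSV)
cv2.imwrite('pics/full5.png',d['image'])
for b in blobs(d,(hsv[...,1]<70)&(hsv[...,2]>150)&(np.indices((480,640))[0]>270)&(np.indices((480,640))[0]<300),.034): print(b)
p=proj(d,[.56,.0,.064]).astype(int); print(p)
x,y=p[0]-40,p[1]-25
cv2.imwrite('pics/c5.png',cv2.resize(d['image'][y:y+60,x:x+80],(800,600),interpolation=cv2.INTER_CUBIC)); print(x,y)"
```

```text
t 23.1 pos [0.6961 0.1298 0.1945] az 53.85 F [ 0.9  -0.78  1.08] open -0.0005056949442849484 over 0.0726 z [ 1.280e-02  8.000e-04 -9.999e-01]
r 0.15910735188990371 ang 52.82779081733645
(np.int32(333), array([ 65.2, 274.8]), array([0.44820935, 0.91163495]))
(np.int32(697), array([565.9, 274.6]), array([ 0.47640333, -0.81836026]))
(np.int32(37), array([318.1, 279.4]), array([0.44595012, 0.04050326]))
(np.int32(63), array([314.7, 290.9]), array([0.40625088, 0.05138894]))
(np.int32(437), array([ 58.1, 294.9]), array([0.37881844, 0.92959957]))
[330 245]
290 220
```

View pics/c5.png

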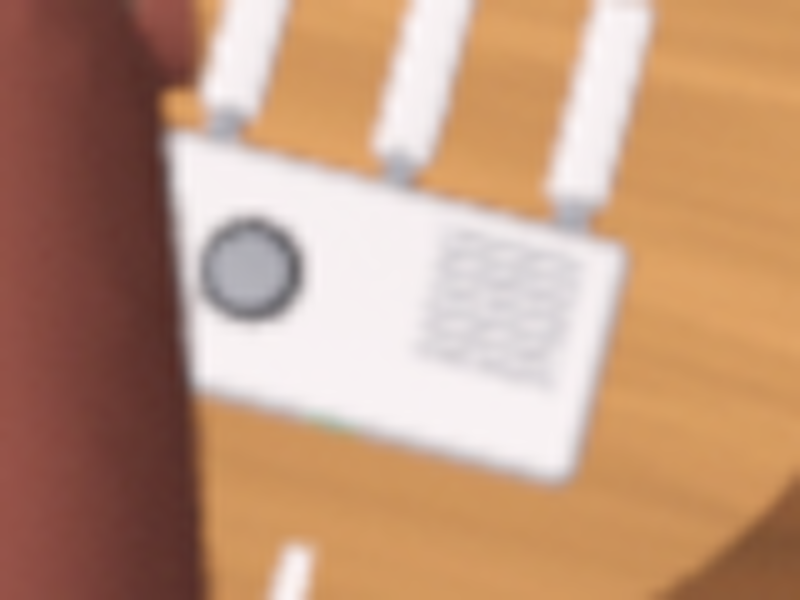

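>>> drive_tool:
  rows:
    - [[0,0,0],0]
    - [[0,0,0],0]

```text
t: 23.35
tool_pos: [0.6917, 0.1294, 0.1845]
tool_rot: [-2.8, -1.422, 0.005]
contact_force: [-0.9, -0.2, 0.3]
opening: -0.0004
grip_force: 0.0
```

```bash
python3 -c "
from h import *
from scipy.spatial.transform import Rotation as R
o=state()
d=vision.get_image('top');hsv=cv2.cvtColor(d['image'],cv2.COLOR_BGR2HSV)
m=np.zeros((480,640),bool); m[238:256,308:322]=1
g=(hsv[...,2]<215)&m&(hsv[...,1]<60)
for b in blobs(d,g,.071): print(b)
B=ray(d,[[314.6,246.4]],.071)[0]; print(B)
M=R.from_rotvec(o['tool_rot']).as_matrix(); print(M.T@np.r_[np.array([.555,.055])-o['tool_pos'][:2],0])
s=vision.get_image('scene'); print('scene proj',proj(s,[.555,.055,.071]))
q=proj(s,[.555,.055,.071]).astype(int)
cv2.imwrite('pics/c6.png',cv2.resize(s['image'][q[1]-30:q[1]+30,q[0]-40:q[0]+40],(800,600),interpolation=cv2.INTER_CUBIC)); print(q-[40,30])"
```

```text
t 23.35 pos [0.6917 0.1294 0.1845] az 53.85 F [-0.92 -0.25  0.34] open -0.00038323499552213037 over 0.0726 z [-3.2e-03 -3.0e-04 -1.0e+00]
r 0.15615515993379556 ang 54.05797100438463
(np.int32(126), array([313.6, 246.9]), array([0.55344869, 0.05742997]))
[0.55522166 0.0541907 ]
[-0.14071568 -0.06643293  0.00045291]
scene proj [314.5731012 239.9977012]
[274 209]
```

View pics/c6.png

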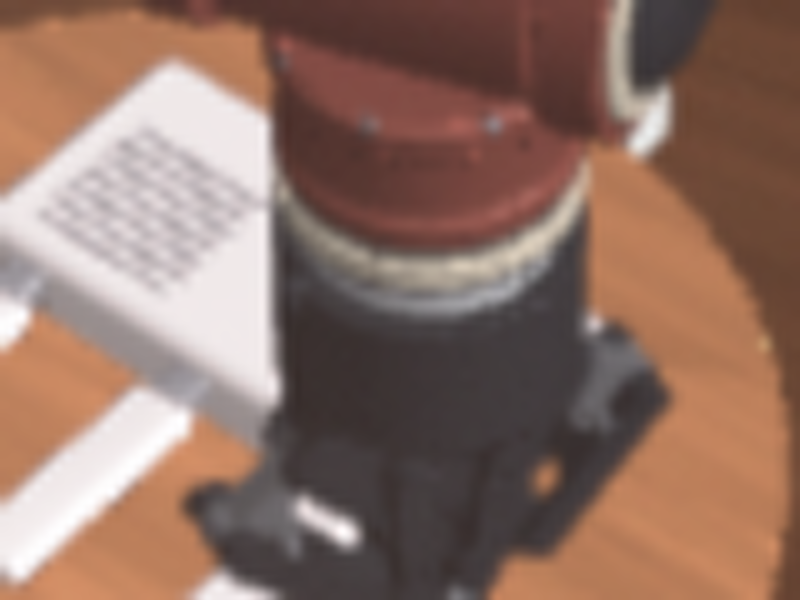

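>>> drive_tool:
  rows:
    - [[-0.02,-0.0095,0],0]
    - [[-0.03,-0.0142,0],0]
    - [[-0.03,-0.0142,0],0]
    - [[-0.03,-0.0142,0],0]
    - [[-0.02,-0.0095,0],0]
    - [[-0.0107,-0.005,0],0]
    - [[0,0,0],0]
    - [[0,0,0],0]
    - [[0,0,0],0]

```text
t: 24.35
tool_pos: [0.5567, 0.0555, 0.1868]
tool_rot: [2.801, 1.423, 0.001]
contact_force: [-0.5, -0.3, 0.1]
opening: 0.0
grip_force: 0.0
```

```bash
python3 -c "
from h import *
from scipy.spatial.transform import Rotation as R
o=state()
M=R.from_rotvec(o['tool_rot']).as_matrix(); print(M.T@np.r_[np.array([.555,.0547])-o['tool_pos'][:2],0])
w=vision.get_image('wrist');cv2.imwrite('pics/w6.png',w['image']); print(proj(w,[.555,.0547,.071]))"
```

```text
t 24.35 pos [0.5567 0.0555 0.1868] az 53.87 F [-0.51 -0.29  0.11] open 1.3925815078964283e-05 over 0.0726 z [ 7.e-04  2.e-04 -1.e+00]
r 0.06805934192154248 ang 129.46259064348294
[-1.70997758e-03 -9.09968339e-04 -1.32518106e-06]
[326.22092213 271.63317997]
```

View pics/w6.png

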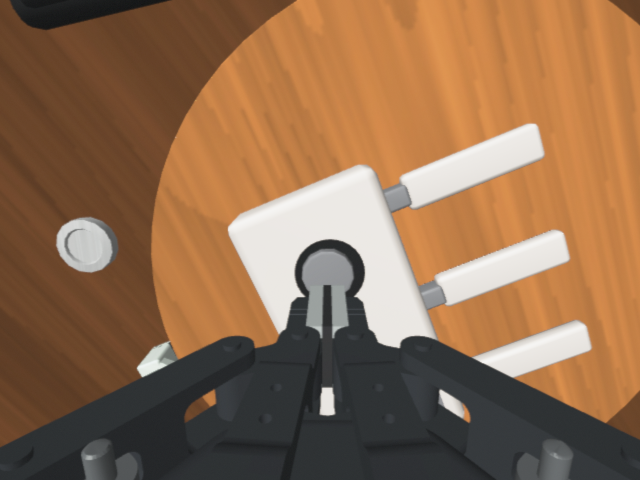

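>>> drive_tool:
  rows:
    - [[-0.0015,-0.0008,0.008],0]
    - [[0,0,0.012],0]
    - [[0,0,0.01],0]
    - [[0,0,0.004],0]
    - [[0,0,0.002],0]
    - [[0,0,0],0]
    - [[0,0,0],0]
    - [[0,0,0],0]

```text
t: 25.2
tool_pos: [0.5547, 0.0545, 0.1512]
tool_rot: [2.801, 1.422, 0.002]
contact_force: [-0.4, 0.5, 0.0]
opening: -0.0
grip_force: 0.0
```

>>> drive_tool:
  rows:
    - [[0,0,0.001],0]
    - [[0,0,0.001],0]
    - [[0,0,0],0]

```text
t: 25.5
tool_pos: [0.5542, 0.0545, 0.1485]
tool_rot: [-2.801, -1.422, 0.0]
contact_force: [0.4, 0.0, -0.8]
opening: -0.0001
grip_force: 0.0
```

>>> drive_tool:
  rows:
    - [[0,0,0.001],0]
    - [[0,0,0.001],0]
    - [[0,0,0],0]

```text
t: 25.8
tool_pos: [0.5542, 0.0545, 0.1464]
tool_rot: [-2.801, -1.422, 0.001]
contact_force: [0.0, 0.0, -0.2]
opening: 0.0001
grip_force: 0.0
```

>>> drive_tool:
  rows:
    - [[0,0,0.001],0]
    - [[0,0,0.001],0]
    - [[0,0,0],0]

```text
t: 26.1
tool_pos: [0.5542, 0.0545, 0.1444]
tool_rot: [-2.801, -1.422, 0.0]
contact_force: [-0.2, -0.1, 0.8]
opening: 0.0002
grip_force: 0.0
```

>>> drive_tool:
  rows:
    - [[0,0,0.001],0]
    - [[0,0,0],0]
    - [[0,0,0],0]

```text
t: 26.4
tool_pos: [0.5543, 0.0545, 0.1436]
tool_rot: [-2.801, -1.423, 0.0]
contact_force: [0.0, -0.4, 0.5]
opening: -0.0001
grip_force: 0.0
```

>>> drive_tool:
  rows:
    - [[0,0,0.001],0]
    - [[0,0,0],0]
    - [[0,0,0],0]

```text
t: 26.7
tool_pos: [0.5544, 0.0545, 0.1429]
tool_rot: [-2.801, -1.423, -0.0]
contact_force: [-1.5, 0.6, 2.2]
opening: -0.0002
grip_force: 1.0
```

>>> drive_tool:
  rows:
    - [[0,0,0.001],0]
    - [[0,0,0],0]
    - [[0,0,0],0]

```text
t: 27.0
tool_pos: [0.5544, 0.0545, 0.1417]
tool_rot: [-2.801, -1.422, -0.0]
contact_force: [-0.8, 0.3, 2.5]
opening: 0.0003
grip_force: 1.3
```

>>> drive_tool:
  rows:
    - [[0,0,0.001],0]
    - [[0,0,0.001],0]
    - [[0,0,0],0]

```text
t: 27.3
tool_pos: [0.5544, 0.0545, 0.1397]
tool_rot: [-2.801, -1.422, -0.0]
contact_force: [-0.4, 0.7, 3.6]
opening: 0.0001
grip_force: 1.9
```

>>> drive_tool:
  rows:
    - [[0,0,0.001],0]
    - [[0,0,0],0]

```text
t: 27.5
tool_pos: [0.5544, 0.0545, 0.1387]
tool_rot: [-2.801, -1.422, -0.0]
contact_force: [-1.4, 0.4, 4.1]
opening: 0.0001
grip_force: 2.2
```

>>> drive_tool:
  rows:
    - [[0,0,0.001],0]
    - [[0,0,0],0]

```text
t: 27.7
tool_pos: [0.5544, 0.0545, 0.1377]
tool_rot: [-2.801, -1.423, -0.0]
contact_force: [-2.5, 0.6, 4.8]
opening: -0.0004
grip_force: 2.6
```

>>> drive_tool:
  rows:
    - [[0,0,0.0006],0]
    - [[0,0,0],0]

```text
t: 27.9
tool_pos: [0.5545, 0.0546, 0.1375]
tool_rot: [-2.801, -1.422, -0.0]
contact_force: [-2.8, 1.3, 7.4]
opening: -0.0002
grip_force: 3.4
```

>>> drive_tool:
  rows:
    - [[0,0,0.0003],0]
    - [[0,0,0],0]
    - [[0,0,0],0]
    - [[0,0,0],0]

```text
t: 28.3
tool_pos: [0.5545, 0.0546, 0.1374]
tool_rot: [-2.801, -1.422, -0.0]
contact_force: [-3.3, 1.4, 7.1]
opening: -0.0
grip_force: 3.8
```

>>> drive_tool:
  rows:
    - [[0,0,-0.002],0]
    - [[0,0,-0.004],0]
    - [[0,0,-0.004],0]
    - [[0,0,-0.01],0]
    - [[0,0,-0.03],0]
    - [[0,0,-0.04],0]
    - [[0,0,-0.03],0]
    - [[0,0,0],0]
    - [[0,0,0],0]
    - [[0,0,0],0]

```text
t: 29.3
tool_pos: [0.5535, 0.0544, 0.2551]
tool_rot: [-2.8, -1.422, 0.004]
contact_force: [-0.4, -0.8, -0.8]
opening: 0.0001
grip_force: 0.0
```

```bash
python3 -c "
from h import *
state()
d=vision.get_image('top');hsv=cv2.cvtColor(d['image'],cv2.COLOR_BGR2HSV)
for b in blobs(d,(hsv[...,1]<70)&(hsv[...,2]>150)&(np.indices((480,640))[0]>270)&(np.indices((480,640))[0]<300),.034): print(b)
"
```

```text
t 29.3 pos [0.5535 0.0544 0.2551] az 53.84 F [-0.38 -0.84 -0.84] open 5.282702877451287e-05 over 0.0726 z [-0.0027  0.     -1.    ]
r 0.06934293473599931 ang 132.11047738637657
(np.int32(335), array([ 65.2, 274.8]), array([0.44828716, 0.91167636]))
(np.int32(699), array([565.7, 274.6]), array([ 0.47636787, -0.81764805]))
(np.int32(104), array([285.7, 287.4]), array([0.41664461, 0.15149576]))
(np.int32(441), array([ 58.3, 294.9]), array([0.3787816 , 0.92876905]))
```

>>> drive_tool:
  rows:
    - [[-0.02,0.015,0],0]
    - [[-0.027,0.02,0],0]
    - [[-0.027,0.02,0],0]
    - [[-0.027,0.02,0],0]
    - [[-0.027,0.02,0],0]
    - [[-0.02,0.015,0],0]
    - [[0,0,0],0]
    - [[0,0,0],0]
    - [[0,0,0],0]
    - [[0,0,0],0]

```text
t: 30.35
tool_pos: [0.5557, -0.1289, 0.2562]
tool_rot: [-2.799, -1.424, 0.001]
contact_force: [-0.2, -1.1, -0.5]
opening: -0.0002
grip_force: 0.0
```

```bash
python3 -c "
from h import *
state()
d=vision.get_image('top');hsv=cv2.cvtColor(d['image'],cv2.COLOR_BGR2HSV)
for b in blobs(d,(hsv[...,1]<70)&(hsv[...,2]>150)&(np.indices((480,640))[0]>270)&(np.indices((480,640))[0]<300),.034): print(b)
"
```

```text
t 30.35 pos [ 0.5557 -0.1289  0.2562] az 53.93 F [-0.19 -1.14 -0.51] open -0.0002487310921620123 over 0.0726 z [-7.e-04  4.e-04 -1.e+00]
r 0.13909881976313793 ang -108.56685809448526
(np.int32(334), array([ 65.1, 274.8]), array([0.44817263, 0.91185967]))
(np.int32(695), array([566. , 274.6]), array([ 0.47641011, -0.81851982]))
(np.int32(37), array([318.1, 279.4]), array([0.44595012, 0.04050326]))
(np.int32(117), array([286.3, 287.5]), array([0.41651214, 0.14938237]))
(np.int32(65), array([314.6, 291. ]), array([0.40586357, 0.05172543]))
(np.int32(439), array([ 58.2, 294.9]), array([0.37878432, 0.92918485]))
```

The line is unmoved and lies on the pointer; handing in.

```bash
python3 -c "
from station import ctrl
print(ctrl.finish_job())"
```

```text
the job is handed in; nothing more can be done
None
```

I dragged the turntable round in two strokes until the white line measured within about 2 mm of the pointer, pressed the pairing button to its stop and let it go. The line had not moved when I checked afterwards, and I handed the job in at about 30 s; the hand-in gave no verdict.

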